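# Hold the see-saw can scale at its tab and let it back down

### The job

Take a reading on the see-saw can scale: using only its blue sprung lever, lift the beam off its stop, bring the orange pointer tip to the green tab and keep it within the tab's width for at least six seconds without a break. Then ease the beam gently back onto the stop it started from and let go of the lever. Never let the beam go over onto the other stop or bang down on a stop, do not touch the beam, its pans or the pointer, and leave the tab, the loose cans and the dustpan where they are.

Things in the scene. Friction and masses are not known exactly. Their poses are not given: they have to be found in the camera images.
- scale: Fixed stand of the see-saw can scale: grey base plate 200 x 440 x 20 mm, two steel uprights. Origin under its centre on the bench; x points away from the robot (at yaw 0), y left along the base, z up. The axle is a line along this x axis, 150 mm above the bench, over the origin. Rubber-topped stop blocks stand under the beam at y = +180 and -180 mm.
- rocker (a joint): Tilt of the beam about the axle (rad, right-handed about the scale's x): 0 is level, positive = left (+y) pan up, pointer and lever tops leaning to -y. It starts at rest at -0.38 (left side down on its stop); the other stop is at +0.38. Axle damping 0.02 N m s/rad, no dry friction. See beam for its dynamics.
- lever (a joint): Angle of the blue lever relative to the beam (rad, same axis and sense, -1.5 to 1.5). It pivots on the same axle, joined to the beam only by a soft spring: it turns the beam by 0.25 N m per rad of this value (damping 0.02 N m s/rad). Lever angle in the world = rocker + lever, 0 = straight up. Too soft to hold the beam with the lever still: it drifts off, e-fold in about 0.7 to 1.0 s.
- grip (a point): Middle of the lever's rubber grip: round rod, 16 mm across, 110 mm long, along the scale's x, jutting towards the robot from the lever's top; 170 mm from the axle, 125 mm from the scale's origin along -x. Pinch it from above, fingers closing along the scale's y; it can turn between the fingers. End knob (26 mm across) 40 mm nearer the robot; lever plate 64 mm beyond. Lever 0.2 kg, counterweighted.
- pointer_tip (a point): Orange tip of the pointer that stands up from the beam behind the uprights: 170 mm from the axle, 80 mm from the scale's origin along its +x.
- tab (a joint): Angle at which the green tab is set on the dial (rad, same axis and sense as rocker); the pointer is centred on the tab when rocker equals this value. It is somewhere from -0.12 to 0.12; do not move it.
- tab_mark (a point): Centre of the green tab, 36 mm wide, projected into the plane of the pointer tip, also 170 mm from the axle. The pointer is within the tab's width when pointer_tip lies within 18 mm of this point (0.106 rad).
- beam: Aluminium beam 600 mm long, a steel pan (x 120, y 180, z 60 mm) of flattened cans at each end, black pointer. Robot must not touch it. Origin on the axle. Top-heavy: tips from its balance point onto a stop. Nominal 2.05 kg, inertia 0.10 kg m2 about the axle, toppling moment 0.43 N m per rad from the balance point; both vary by 12%; balance point within about 0.25 rad of level.
- can_a: Empty green can, 66 mm in diameter, 120 mm high, upright; origin under its centre. Bystander.
- can_b: Empty blue can, 66 mm in diameter, 120 mm high, upright; origin under its centre. Bystander.
- flat_can: Can crushed flat, a disc 72 mm across and 22 mm high; origin under its centre. Bystander.
- dustpan: Steel dustpan, about 220 x 200 mm, 50 mm high, with a black handle; origin under the pan. Bystander.

How it is judged:
By the outcome, as a careful person would: the job done as asked, in the order asked, and still so for the second after the job is handed in, with the robot touching nothing.
It also fails if it takes over 58 s, if anything falls off the work surface, if the arm or the gripper's body presses on something with over 40 N, if the wrist force passes 120 N, or if a joint passes its speed limit or range.

### The arm

A 6-joint arm with a two-finger parallel gripper is mounted at the origin on the work surface. World frame = base frame: x ahead of the robot, y to its left, z up, the work surface at z = 0. Lengths are in mm, angles in rad, forces in N, time in s.
With the tool pointing down it reaches from about 275 to 1000 mm from the base axis. Payload 8.4 kg.
Tool frame: the origin (TCP) lies between the finger pads; the fingertips stand 17 mm ahead of it and the grasp point (between the pads) lies 2 mm behind it; z points along the fingers, y is the line along which they close (so a half turn about z gives the same grasp; the last joint's range is limited). The gripper opens to 85 mm and grips with 20 to 120 N. Pads are 22 mm wide; open, the fingers measure 114 mm over their backs; the gripper's body (76 mm by 85 mm) begins 54 mm behind the grasp point. The pads swing forward as they close: fully open they stand 13 mm farther back than shut.
Start: joints at [1.142, 0.353, 1.633, -0, 1.155, -0.002], TCP at [258.724, 568.938, 248.281] pointing down, gripper open.
Joint ranges: [-2.63, 2.63], [-0.92, 2.1], [0.06, 2.66], [-1.3, 4.44], [0, 2.69], [-3.02, 3.02]. Speed limits (rad/s): [2.22, 2.22, 2.79, 3.14, 3.14, 3.14].

### API

Orientations are given as [roll, pitch, yaw] about the fixed x, y, z axes, in that order (R = Rz(yaw) Ry(pitch) Rx(roll)).
In Python, from rig import sense, grab_frame, sign_off gives the robot as it stands. The module is installed in compiled form; this text tells all that it offers.
- The arm moves only by the tool send_rows, never from a script. Its argument "moves" is a list that holds one entry, the list of rows, each a list of 7 numbers: the shift along the world's x, y, z in m, then the turn, a rotation vector about the world's x, y, z in rad, then the opening, from -1 (shut) to 1 (fully open). In form: [[[dx, dy, dz, rx, ry, rz, jaw], ...]]. A call has 1 to 10 rows; each row shifts and turns the commanded pose from where the row before left it; what a row does not reach is not made up. A row lasts 1/10 s, in which the tool goes at most 50 mm and 8.59 degrees, less where a joint would pass 70% of its speed; a pose out of reach is approached as far as the arm can. A call with a gripper value outside its range is refused whole. The fingers move at their own pace and stop on an object; "grip_force" is the grip in N (left out, the last holds). Time passes only in rows, so rows that do not move let the fingers close. It gives the time, the measured TCP pose, the force, the opening and the grip force at its end, in the units of the state.
- sense(): the state, without advancing time (a new reading comes with each control period).
- grab_frame(name): name is "side" or "top" or "wrist"; returns a dict with "img" (480x640x3 uint8, red, green, blue), "mtx" (3x3 intrinsics, pixels), "rvec" (rotation vector, rad) and "tvec" (3), from world to camera coordinates, as OpenCV has them; the wrist camera has in their place "T_tool_cam" (4x4, takes a point from camera to tool coordinates, whose origin is the TCP and whose axes are the flange's). Camera axes: x right, y down, z forward; pixel columns grow to the right and rows downward; lengths in mm; the calibration is good to about 2 mm. A picture is of the moment at which its call begins: read the wrist's pose just before it. There is no depth.
- sign_off(): hands the job in; it is judged then, once.
The state is a dict: "clock": time; "qpos": joint angles; "qvel": joint speeds; "joint_efforts": joint torques, N m; "eef_pos": TCP position; "tcp_rot": TCP orientation; "contact_force": force on the tool from outside, world axes, zero at the start; "wrist_torque": the same for the moment, N m; "opening": opening from 0.0 (shut) to 1.0 (fully open); "grasp_force": force on a finger pad.
Only numpy, scipy, OpenCV 4.12 (cv2) and the standard library are available. Lean on these libraries where they do the work, as an engineer would, in place of code of your own. Each camera call takes 0.05 s, during which the arm holds its last target. There are 200 camera calls.

## Working session

There is one attempt and no reset: what is moved stays moved. The work goes in short steps, Python scripts to look and compute and a tool call to move; the robot and the scene stay as the last step left them, time stands still between calls to the robot, and variables do not carry over. Pictures are saved under pics/ and viewed, at most 10 in all, crops included, and the job is handed in when it is done.

Besides the shell and the picture viewer there is one more tool, called after "Request:" as name([rows], argument=value, ...), one row to a line, values as JSON. send_rows: Moves the arm, as the interface text tells. Its arguments: {"type":"object","properties":{"moves":{"type":"array"},"grip_force":{"type":"number"}},"required":["moves"]}

```bash
mkdir -p pics; python3 - <<'E'
from rig import *
import cv2
s=sense();print(s)
for n in("side","top"):
    f=grab_frame(n);cv2.imwrite(f"pics/{n}0.png",f["img"][:,:,::-1]);print(n,f["mtx"].tolist(),f["rvec"],f["tvec"])
E
```

```text
{'clock': 0.0, 'qpos': array([ 1.14158058e+00,  3.53646132e-01,  1.63416883e+00,  4.93294423e-05,
        1.15517870e+00, -2.42295096e-03]), 'qvel': array([-0.00021771, -0.00022715,  0.00101632,  0.00040336,  0.00055071,
       -0.00074873]), 'joint_efforts': array([-2.02167204e-03, -6.05236244e+01, -3.42079496e+01, -1.57206414e-04,
        9.07876936e-03,  4.33827864e-06]), 'eef_pos': array([258.52680538, 568.51307074, 247.54807428]), 'tcp_rot': array([-3.14019177e+00, -4.84963550e-05,  2.71477987e+00]), 'contact_force': array([0.64747336, 0.57679918, 0.42820181]), 'wrist_torque': array([-0.00938649,  0.00826024, -0.03309338]), 'grasp_force': 0.0, 'opening': 1.001632836381634}
side [[528.7455538577128, 0.0, 320.5049093928246], [0.0, 528.7455538577128, 233.17776704919748], [0.0, 0.0, 1.0]] [ 0.14642561  2.73658454 -1.42880301] [ 501.92070265   89.45588646 1845.75127132]
top [[514.8777746669897, 0.0, 309.28897803013285], [0.0, 514.8777746669897, 239.06835153635228], [0.0, 0.0, 1.0]] [ 2.13055522 -2.17288095  0.14206074] [ 109.19532812  550.22848355 1743.61617841]
```

View pics/side0.png

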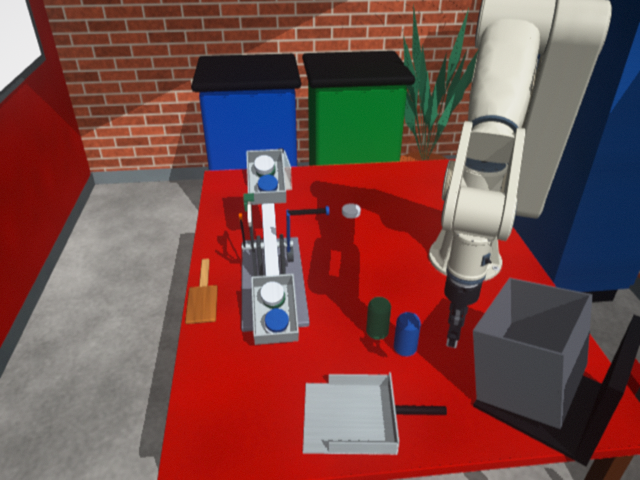

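View pics/top0.png

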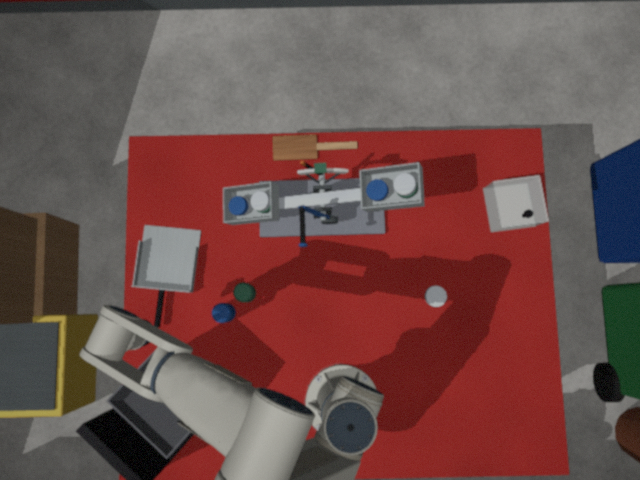

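```bash
python3 - <<'E'
import cv2
import numpy as np
a=cv2.imread("pics/top0.png")[130:255,215:430];b=cv2.imread("pics/side0.png")[140:350,180:360]
cv2.imwrite("pics/topc.png",cv2.resize(a,None,fx=3.7,fy=3.7,interpolation=cv2.INTER_CUBIC))
cv2.imwrite("pics/sidec.png",cv2.resize(b,None,fx=2.8,fy=2.8,interpolation=cv2.INTER_CUBIC))
E
```

```text
(no output)
```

View pics/topc.png

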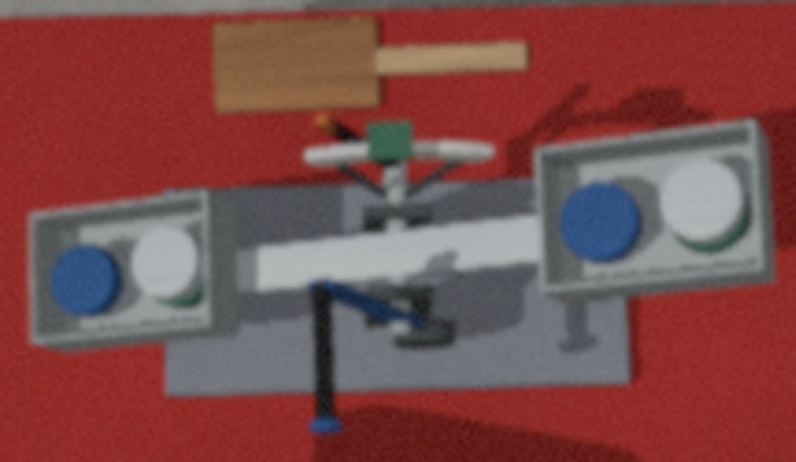

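View pics/sidec.png

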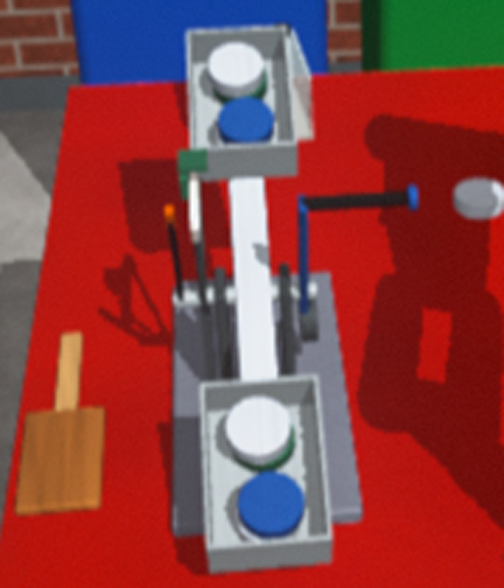

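```bash
cat > h.py <<'E'
import cv2,numpy as np
from rig import *
def ray(f,uv):
    R=cv2.Rodrigues(np.array(f["rvec"]))[0];t=np.array(f["tvec"]).ravel()
    d=R.T@np.linalg.inv(f["mtx"])@np.array([uv[0],uv[1],1.]);return -R.T@t,d/np.linalg.norm(d)
def plane(f,uv,z):
    c,d=ray(f,uv);return c+d*(z-c[2])/d[2]
def tri(fa,a,fb,b):
    c,d=ray(fa,a);e,g=ray(fb,b);s=np.linalg.lstsq(np.c_[d,-g],e-c,rcond=None)[0]
    p,q=c+s[0]*d,e+s[1]*g;return (p+q)/2,np.linalg.norm(p-q)
def cent(img,box,hlo,hhi,smin=110,vmin=40):
    x0,y0,x1,y1=box;h=cv2.cvtColor(img[y0:y1,x0:x1],cv2.COLOR_RGB2HSV)
    m=cv2.inRange(h,(hlo,smin,vmin),(hhi,255,255));n,l,st,c=cv2.connectedComponentsWithStats(m)
    if n<2:return None,0
    i=1+np.argmax(st[1:,4]);return c[i]+[x0,y0],st[i,4]
E
python3 - <<'E'
from h import *
s=grab_frame("side");t=grab_frame("top")
B={"knob":((295,238,311,252),(322,203,332,219),105,125),"orange":((297,157,308,168),(235,209,246,221),8,25),"green":((310,158,330,176),(240,190,256,212),45,90)}
for k,(a,b,l,h) in B.items():
    p,n=cent(t["img"],a,l,h,60);q,m=cent(s["img"],b,l,h,60);print(k,p,n,q,m, tri(t,p,s,q) if n and m else'')
print("levertop",tri(t,(301.5,208),s,(288,212.5)))
for uv in((165,395),(628,382),(165,190)): print("corner",plane(t,(uv[0]/3.7+215,uv[1]/3.7+130),20))
print(plane(s,(360/2.8+180,517/2.8+140),20))
for k,l,h,bx in(("can_b",105,125,(208,300,240,325)),("can_a",60,95,(230,280,258,305))):
    p,n=cent(t["img"],bx,l,h,60);print(k,p,n,plane(t,p,120))
E
```

```text
knob [302.75       243.91666667] 24 [326.69230769 210.07692308] 26 (array([500.95033452, 117.8923771 , 309.01922994]), np.float64(1.8923438902181435))
orange [301.51724138 157.86206897] 29 [240.10526316 215.73684211] 19 (array([754.65397108, 117.48649995, 308.27841714]), np.float64(12.699684007236925))
green [319.77894737 168.23157895] 95 [247.79166667 198.64583333] 96 (array([724.10644396,  63.23512924, 328.36163974]), np.float64(2.6712902000647305))
levertop (array([610.40279215, 119.25666218, 308.42838616]), np.float64(3.232985280487368))
corner [566.1216602  271.79571128  20.        ]
corner [ 569.83070633 -165.65843173   20.        ]
corner [764.43370607 270.47288645  20.        ]
[570.72993995 283.43396904  20.        ]
can_b [223.08562691 312.52905199] 327 [306.95792509 381.80776427 120.        ]
can_a [244.04270463 292.13523132] 281 [371.29088112 313.83301794 120.        ]
```

Request:
send_rows([
  [[0.004,-0.005,0.025,0,0,0.01,1],[0.008,-0.016,0.02,0,0,0.02,1],[0.014,-0.024,0.01,0,0,0.025,1],[0.016,-0.025,0.01,0,0,0.025,1],[0.016,-0.025,0.01,0,0,0.025,1],[0.016,-0.025,0.01,0,0,0.025,1],[0.016,-0.025,0.01,0,0,0.025,1],[0.016,-0.025,0.01,0,0,0.025,1],[0.016,-0.025,0.01,0,0,0.025,1],[0.016,-0.025,0.01,0,0,0.025,1]],
])

```text
clock: 1.2
eef_pos: [397.1, 347.8, 373.6]
tcp_rot: [-3.141, -0.0, 2.946]
contact_force: [0.1, -0.2, -0.6]
opening: 1.004
grasp_force: 0.0
```

Request:
send_rows([
  [[0.016,-0.025,0.005,0,0,0.025,1],[0.016,-0.025,0.005,0,0,0.025,1],[0.016,-0.025,0.005,0,0,0.025,1],[0.016,-0.025,0,0,0,0.025,1],[0.016,-0.025,0,0,0,0.025,1],[0.016,-0.025,0,0,0,0.025,1],[0.016,-0.025,0,0,0,0.022,1],[0.016,-0.025,0,0,0,0.025,1],[0.012,-0.018,0,0,0,0,1],[0.003,-0.0125,0,0,0,0,1]],
])

```text
clock: 2.2
eef_pos: [540.5, 117.1, 387.9]
tcp_rot: [-3.141, -0.0, 3.141]
contact_force: [0.1, 0.2, -0.2]
opening: 1.002
grasp_force: 0.0
```

```bash
cat >> h.py <<'E'
TB={"L":((228,194,250,217),(258,304,290,338)),"R":((364,177,388,202),(254,172,280,196))}
def disc(img,box):
    x0,y0,x1,y1=box;h=cv2.cvtColor(img[y0:y1,x0:x1],cv2.COLOR_RGB2HSV)
    m=cv2.inRange(h,(100,110,50),(130,255,255));n,l,st,c=cv2.connectedComponentsWithStats(m)
    i=1+np.argmax(st[1:,4]);return c[i]+[x0,y0],st[i,4]
def beam(t,s,pad=25):
    P={}
    for k,(a,b) in TB.items():
        g=lambda q,p:(max(0,q[0]-p),q[1]-p,q[2]+p,q[3]+p)
        p,n=disc(t["img"],g(a,5));q,m=disc(s["img"],g(b,10));X,e=tri(t,p,s,q);P[k]=X;print(k,p.round(1),n,q.round(1),m,X.round(1),round(e,1))
    d=P["L"]-P["R"];return np.arctan2(d[2],d[1])
E
python3 - <<'E'
from h import *
st=sense();w=grab_frame("wrist");s=grab_frame("side");t=grab_frame("top")
cv2.imwrite("pics/w1.png",w["img"][:,:,::-1]);cv2.imwrite("pics/top1.png",t["img"][:,:,::-1])
print(beam(t,s))
p,n=cent(t["img"],(297,159,308,168),8,25,120);q,m=cent(s["img"],(235,209,246,221),8,25,120);print(p,n,q,m,tri(t,p,s,q))
for f,a,l,h in((t,(310,158,330,176),45,90),(s,(240,190,256,212),45,90)):
    x0,y0,x1,y1=a;hh=cv2.cvtColor(f["img"][y0:y1,x0:x1],cv2.COLOR_RGB2HSV);m=cv2.inRange(hh,(l,60,40),(h,255,255));print(cv2.boundingRect(m),np.array(a))
# project tab candidates
R=cv2.Rodrigues(t["rvec"])[0];print("camT",-R.T@t["tvec"])
a=np.hstack([w["img"][:,:,::-1]])
print(w["T_tool_cam"].round(2).tolist(),w["mtx"].tolist())
E
```

```text
L [237.7 205.5] 275 [276.4 319.7] 448 [662.9 336.9 101. ] 1.0
R [376.8 189.6] 344 [267.2 182.6] 275 [ 666.4 -108.2  282.4] 1.6
-0.38714073772709306
[303.   162.95] 20 [240.05 215.85] 20 (array([748.26334078, 112.59184452, 302.17906201]), np.float64(1.960360882982177))
(5, 6, 11, 10) [310 158 330 176]
(4, 3, 10, 17) [240 190 256 212]
camT [ 315.76234522   98.22956679 1801.53197999]
[[-0.0, -0.96, -0.29, 74.0], [1.0, -0.0, -0.0, 0.91], [0.0, -0.29, 0.96, -125.16], [0.0, 0.0, 0.0, 1.0]] [[366.7151620038933, 0.0, 318.74994781782425], [0.0, 366.7151620038933, 237.64423053006888], [0.0, 0.0, 1.0]]
```

View pics/w1.png

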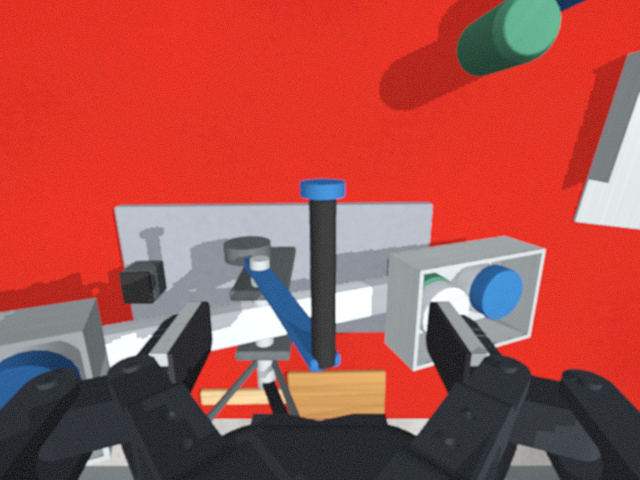

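View pics/top1.png

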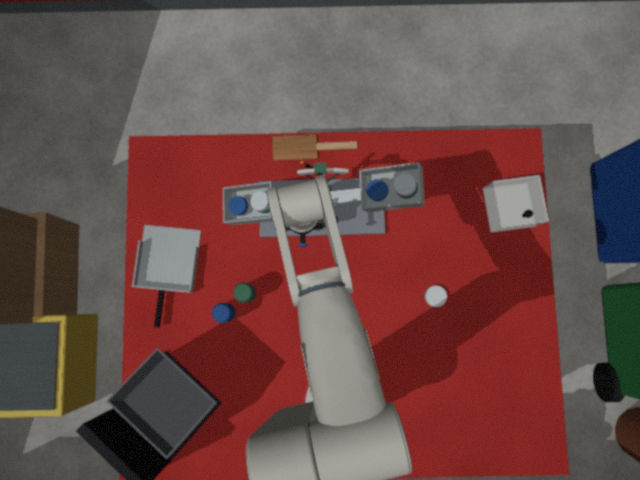

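Request:
send_rows([
  [[0,0.0005,-0.012,0,0,0,1],[0,0.0005,-0.014,0,0,0,1],[0,0,-0.014,0,0,0,1],[0,0,-0.014,0,0,0,1],[0,0,-0.014,0,0,0,1],[0,0,-0.01,0,0,0,1],[0,0,-0.004,0,0,0,1],[0,0,0,0,0,0,1]],
])

```text
clock: 3.15
eef_pos: [539.6, 119.4, 305.7]
tcp_rot: [-3.141, -0.001, -3.141]
contact_force: [0.7, 0.5, 0.0]
opening: 1.0
grasp_force: 0.0
```

Request:
send_rows([
  [[0,0,0,0,0,0,0.5],[0,0,0,0,0,0,0.2],[0,0,0,0,0,0,0],[0,0,0,0,0,0,-0.2],[0,0,0,0,0,0,-0.4],[0,0,0,0,0,0,-0.55],[0,0,0,0,0,0,-0.7],[0,0,0,0,0,0,-1],[0,0,0,0,0,0,-1],[0,0,0,0,0,0,-1]],
], grip_force=25)

```text
clock: 4.15
eef_pos: [539.7, 119.5, 306.4]
tcp_rot: [3.142, 0.0, -3.141]
contact_force: [-0.8, 0.2, 1.2]
opening: 0.176
grasp_force: 24.4
```

```bash
cat > est.py <<'E'
import sys,json,os
from h import *
I,K,KS,C,D=.10,.43,.25,.02,.02
Y0,ZC,R=55.,148.,171.
pos=lambda f:np.array([Y0-R*np.sin(f),ZC+R*np.cos(f)])
def acc(x,f,fd):return (K*x[0]+KS*(f-x[0])-C*x[1]+D*(fd-x[1])+x[2])/I
def sim(x,f0,f1,T,n=20):
    h=T/n;x=np.array(x,float)
    for i in range(n):
        x[1]+=h*acc(x,f0+(f1-f0)*(i+.5)/n,(f1-f0)/T);x[0]+=h*x[1]
    return x
def jac(x,f0,f1,T):
    y=sim(x,f0,f1,T);return y,np.array([(sim(x+1e-4*e,f0,f1,T)-y)/1e-4 for e in np.eye(3)]).T
S=json.load(open("st.json")) if os.path.exists("st.json") else dict(phi=-.387,rows=[],lift=0,x=[-.38,0,0],P=np.diag([1e-5,1e-5,4e-4]).tolist(),ref=-.38,clock=0)
def prop(x,P,f0,f1,T):
    y,F=jac(x,f0,f1,T);return y,F@P@F.T+np.diag([1e-6,2e-4,1e-5])*T
# args: mode target rate nrows [b1 = at rest again]
mode,tgt,rate,n=sys.argv[1],float(sys.argv[2]),float(sys.argv[3]),int(sys.argv[4])
s=sense();t=grab_frame("top");sd=grab_frame("side");e=sense()
th=beam(t,sd)+.007
y,z=s["eef_pos"][1:];fm=np.arctan2(Y0-y,z-ZC)
print("clock %.2f theta %.4f phi_meas %.3f phi_cmd %.3f F %s"%(s["clock"],th,fm,S["phi"],s["contact_force"].round(2)))
p,k=cent(t["img"],(297,150,345,172),5,25,120);g,k2=cent(t["img"],(310,158,330,176),45,90,60)
if k:print("tip px",p.round(1),k,"tab px",g.round(1),"dy",(plane(t,p,315)-plane(t,g,315))[1].round(1))
x,P=np.array(S["x"]),np.array(S["P"])
if mode=="ramp" and not S["lift"]:
    x=np.array([-.38,0,-(K*-.38+KS*(S["phi"]+.38))])
else:
    f0=S["rows"][0] if S["rows"] else S["phi"]
    for f1 in S["rows"][1:]:x,P=prop(x,P,f0,f1,.1);f0=f1
    x,P=prop(x,P,f0,f0,.025);H=np.array([1,0,0]);v=P@H;sg=v[0]+1.6e-5
    print("pred %.4f innov %.4f"%(x[0],th-x[0]));G=v/sg;x=x+G*(th-x[0]);P=P-np.outer(G,v)
    x,P=prop(x,P,f0,f0,.075);S["lift"]=1
phi=S["phi"]
print("x",x.round(4),"thb %.3f"%(-x[2]/K),"sd",np.sqrt(np.diag(P)).round(4))
seq=[phi];ref=S["ref"];q=x.copy();out=[]
for i in range(n):
    if mode=="ramp":f=phi+np.sign(tgt-phi)*min(rate*.1,abs(tgt-phi))
    else:
        if mode=="ctl":
            d=np.clip(tgt-ref,-rate*.1,rate*.1);ref+=d;rd=d/.1
        else:rd=0
        # small preview: control on state at mid row
        f=ref-(K*ref+q[2]-(C+D)*rd)/KS-2.66*(q[0]-ref)-1.6*(q[1]-rd)
        f=np.clip(f,phi-.12,phi+.12)
    a=np.round(pos(f)-pos(phi),1);out.append((a/1000).round(4).tolist())
    q=sim(q,phi,f,.1);phi=f;seq.append(f)
S.update(phi=phi,rows=seq,x=x.tolist(),P=P.tolist(),ref=ref)
json.dump(S,open("st_next.json","w"))
print("phi",np.round(seq,3),"end pred",q[:2].round(3),"ref %.3f"%ref)
print(json.dumps([[0,a,b,0,0,0,-1] for a,b in out]))
E
python3 est.py ramp -0.18 0.45 6; cp st_next.json st.json
```

```text
L [237.7 205.5] 277 [276.4 319.7] 447 [663.  336.9 101. ] 1.0
R [376.9 189.8] 337 [267.3 182.7] 274 [ 666.  -108.6  282. ] 1.7
clock 4.15 theta -0.3790 phi_meas -0.387 phi_cmd -0.387 F [-0.84  0.21  1.16]
tip px [306.9 155.3] 247 tab px [319.7 168.2] dy 37.4
x [-0.38    0.      0.1652] thb -0.384 sd [0.0032 0.0032 0.02  ]
phi [-0.387 -0.342 -0.297 -0.252 -0.207 -0.18  -0.18 ] end pred [-0.326  0.227] ref -0.380
[[0, -0.0072, 0.0027, 0, 0, 0, -1], [0, -0.0073, 0.0024, 0, 0, 0, -1], [0, -0.0074, 0.0021, 0, 0, 0, -1], [0, -0.0075, 0.0018, 0, 0, 0, -1], [0, -0.0045, 0.0009, 0, 0, 0, -1], [0, 0.0, 0.0, 0, 0, 0, -1]]
```

Request:
send_rows([
  [[0,-0.0072,0.0027,0,0,0,-1],[0,-0.0073,0.0024,0,0,0,-1],[0,-0.0074,0.0021,0,0,0,-1],[0,-0.0075,0.0018,0,0,0,-1],[0,-0.0045,0.0009,0,0,0,-1],[0,0.0,0.0,0,0,0,-1]],
])

```text
clock: 4.85
eef_pos: [540.0, 84.7, 316.6]
tcp_rot: [-3.141, 0.001, 3.141]
contact_force: [0.1, 2.4, 4.3]
opening: 0.175
grasp_force: 25.2
```

```bash
sed -i 's/(297,150,345,172),5,25,120/(297,160,345,172),5,22,150/' est.py; python3 est.py ramp -0.04 0.35 5; cp st_next.json st.json
```

```text
L [237.7 205.5] 274 [276.4 319.7] 447 [662.9 336.8 100.9] 0.9
R [376.7 189.7] 345 [267.2 182.5] 275 [ 666.2 -107.9  282.9] 1.8
clock 4.85 theta -0.3815 phi_meas -0.175 phi_cmd -0.180 F [0.07 2.37 4.27]
tip px [302.6 162.7] 32 tab px [319.7 168.2] dy 50.4
x [-0.38    0.      0.1134] thb -0.264 sd [0.0032 0.0032 0.02  ]
phi [-0.18  -0.145 -0.11  -0.075 -0.04  -0.04 ] end pred [-0.354  0.129] ref -0.380
[[0, -0.0059, 0.001, 0, 0, 0, -1], [0, -0.0059, 0.0008, 0, 0, 0, -1], [0, -0.006, 0.0006, 0, 0, 0, -1], [0, -0.006, 0.0003, 0, 0, 0, -1], [0, 0.0, 0.0, 0, 0, 0, -1]]
```

Request:
send_rows([
  [[0,-0.0059,0.001,0,0,0,-1],[0,-0.0059,0.0008,0,0,0,-1],[0,-0.006,0.0006,0,0,0,-1],[0,-0.006,0.0003,0,0,0,-1],[0,0.0,0.0,0,0,0,-1]],
])

```text
clock: 5.45
eef_pos: [540.0, 61.0, 318.9]
tcp_rot: [-3.141, 0.001, 3.141]
contact_force: [4.2, 2.2, 2.9]
opening: 0.174
grasp_force: 25.2
```

```bash
python3 est.py ramp 0.1 0.35 5; cp st_next.json st.json
```

```text
L [237.6 205.5] 276 [276.4 319.7] 447 [662.8 336.9 101. ] 1.1
R [376.7 189.7] 352 [267.2 182.6] 277 [ 666.4 -108.   282.6] 1.8
clock 5.45 theta -0.3805 phi_meas -0.035 phi_cmd -0.040 F [4.16 2.17 2.91]
tip px [302.5 162.7] 32 tab px [319.8 168.2] dy 51.0
x [-0.38    0.      0.0784] thb -0.182 sd [0.0032 0.0032 0.02  ]
phi [-0.04  -0.005  0.03   0.065  0.1    0.1  ] end pred [-0.354  0.129] ref -0.380
[[0, -0.006, 0.0001, 0, 0, 0, -1], [0, -0.006, -0.0001, 0, 0, 0, -1], [0, -0.006, -0.0003, 0, 0, 0, -1], [0, -0.006, -0.0005, 0, 0, 0, -1], [0, -0.0, 0.0, 0, 0, 0, -1]]
```

Request:
send_rows([
  [[0,-0.006,0.0001,0,0,0,-1],[0,-0.006,-0.0001,0,0,0,-1],[0,-0.006,-0.0003,0,0,0,-1],[0,-0.006,-0.0005,0,0,0,-1],[0,0,0,0,0,0,-1]],
])

```text
clock: 6.05
eef_pos: [539.9, 37.1, 318.1]
tcp_rot: [-3.141, 0.0, 3.141]
contact_force: [5.0, 1.7, 1.8]
opening: 0.176
grasp_force: 25.4
```

```bash
python3 est.py ramp 0.24 0.35 5; cp st_next.json st.json
```

```text
L [237.7 205.5] 275 [276.4 319.7] 447 [662.9 336.8 100.9] 1.0
R [376.8 189.7] 349 [267.2 182.5] 281 [ 666.3 -108.3  282.7] 1.7
clock 6.05 theta -0.3807 phi_meas 0.105 phi_cmd 0.100 F [5.04 1.68 1.81]
tip px [302.6 162.5] 31 tab px [319.7 168.2] dy 50.5
x [-0.38    0.      0.0434] thb -0.101 sd [0.0032 0.0032 0.02  ]
phi [0.1   0.135 0.17  0.205 0.24  0.24 ] end pred [-0.354  0.129] ref -0.380
[[0, -0.0059, -0.0007, 0, 0, 0, -1], [0, -0.0059, -0.0009, 0, 0, 0, -1], [0, -0.0059, -0.0011, 0, 0, 0, -1], [0, -0.0058, -0.0013, 0, 0, 0, -1], [0, 0.0, 0.0, 0, 0, 0, -1]]
```

Request:
send_rows([
  [[0,-0.0059,-0.0007,0,0,0,-1],[0,-0.0059,-0.0009,0,0,0,-1],[0,-0.0059,-0.0011,0,0,0,-1],[0,-0.0058,-0.0013,0,0,0,-1],[0,0,0,0,0,0,-1]],
])

```text
clock: 6.65
eef_pos: [539.7, 13.6, 313.8]
tcp_rot: [-3.141, -0.0, 3.141]
contact_force: [5.1, 1.4, 1.0]
opening: 0.178
grasp_force: 25.5
```

```bash
python3 est.py ramp 0.35 0.35 4; cp st.json st_prev.json; cp st_next.json st.json
```

```text
L [237.7 205.4] 275 [276.4 319.7] 447 [663.  336.9 101. ] 0.9
R [378.9 188.5] 258 [267.4 182.5] 286 [ 668.  -114.6  280.1] 2.9
clock 6.65 theta -0.3706 phi_meas 0.245 phi_cmd 0.240 F [5.06 1.4  1.01]
tip px [302.8 162.8] 33 tab px [319.8 168.2] dy 50.1
x [-0.38    0.      0.0084] thb -0.020 sd [0.0032 0.0032 0.02  ]
phi [0.24  0.275 0.31  0.345 0.35 ] end pred [-0.366  0.086] ref -0.380
[[0, -0.0058, -0.0015, 0, 0, 0, -1], [0, -0.0057, -0.0017, 0, 0, 0, -1], [0, -0.0057, -0.0019, 0, 0, 0, -1], [0, -0.0008, -0.0003, 0, 0, 0, -1]]
```

```bash
cat > patch.py <<'E'
c=open("h.py").read()
i=c.index("def beam")
c=c[:i]+'''
AX=np.array([54.,150.])
REST={"L":(663.,336.9,101.),"R":(666.3,-108.2,282.5)}
def circ(f,uv,k):
    c,d=ray(f,uv);c,d=c[1:]-AX,d[1:];p=np.array(REST[k][1:])-AX;r2=p@p
    s=np.roots([d@d,2*c@d,c@c-r2]).real
    P=[c+v*d for v in s];a=[np.arctan2(q[1],q[0])-np.arctan2(p[1],p[0]) for q in P]
    a=[(v+np.pi)%(2*np.pi)-np.pi-.38 for v in a];return min(a,key=lambda v:abs(v-LAST[0]))
LAST=[-.2]
def beam(t,s):
    o=[]
    for k in "LR":
        for f,b,p in((s,TB[k][1],0),(t,TB[k][0],0)):
            if p==0 and f is s:b=(b[0]-12,b[1]-(70 if k=="L" else 12),b[2]+12,b[3]+(12 if k=="L" else 70))
            else:b=(b[0]-6,b[1]-8,b[2]+8,b[3]+8)
            try:q,n=disc(f["img"],b)
            except Exception:continue
            a=circ(f,q,k) if f is s else np.nan
            print(k,"st"[f is t],q.round(1),n,np.round(a,4),end=" | ")
            if f is s:o.append((a,n))
    print();return o[0][0]-.0
'''
open("h.py","w").write(c)
E
python3 patch.py; sed -i 's/beam(t,sd)+.007/beam(t,sd)/' est.py
python3 - <<'E'
from h import *
class f(dict):pass
t=grab_frame("top");s=grab_frame("side");print(beam(t,s))
print([circ(s,q,k) for q,k in(((276.4,319.7),"L"),((267.2,182.55),"R"))])
E
```

```text
L s [276.4 319.7] 448 -0.3794 | L t [237.7 205.5] 276 nan | R s [267.4 182.5] 285 -0.3864 | R t [378.8 188.5] 260 nan | 
-0.3794335479651437
[np.float64(-0.3795507008751785), np.float64(-0.3854041590425902)]
```

Request:
send_rows([
  [[0,-0.0058,-0.0015,0,0,0,-1],[0,-0.0057,-0.0017,0,0,0,-1],[0,-0.0057,-0.0019,0,0,0,-1],[0,-0.0008,-0.0003,0,0,0,-1]],
])

```text
clock: 7.25
eef_pos: [539.5, -4.4, 308.3]
tcp_rot: [-3.141, -0.001, 3.141]
contact_force: [4.2, 2.2, 0.9]
opening: 0.177
grasp_force: 25.5
```

```bash
python3 est.py ramp 0.45 0.35 4; cp st.json st_prev.json; cp st_next.json st.json
```

```text
L s [276.4 319.6] 444 -0.3778 | L t [237.7 205.5] 277 nan | R s [267.5 182.6] 287 -0.3847 | R t [378.2 186.1] 189 nan | 
clock 7.25 theta -0.3778 phi_meas 0.355 phi_cmd 0.350 F [4.22 2.19 0.9 ]
tip px [302.6 162.5] 30 tab px [319.8 168.2] dy 50.7
x [-0.38    0.     -0.0191] thb 0.044 sd [0.0032 0.0032 0.02  ]
phi [0.35  0.385 0.42  0.45  0.45 ] end pred [-0.366  0.081] ref -0.380
[[0, -0.0056, -0.0022, 0, 0, 0, -1], [0, -0.0055, -0.0023, 0, 0, 0, -1], [0, -0.0047, -0.0022, 0, 0, 0, -1], [0, 0.0, 0.0, 0, 0, 0, -1]]
```

Request:
send_rows([
  [[0,-0.0056,-0.0022,0,0,0,-1],[0,-0.0055,-0.0023,0,0,0,-1],[0,-0.0047,-0.0022,0,0,0,-1],[0,0,0,0,0,0,-1]],
])

```text
clock: 7.75
eef_pos: [539.6, -20.2, 301.5]
tcp_rot: [-3.141, -0.001, 3.141]
contact_force: [4.1, 2.1, 0.1]
opening: 0.173
grasp_force: 25.5
```

```bash
python3 est.py ramp 0.55 0.35 4; cp st.json st_prev.json; cp st_next.json st.json
```

```text
L s [276.2 317.5] 448 -0.3457 | L t [236.9 205.1] 280 nan | R s [267.6 183.2] 272 -0.3594 | R t [377.4 185.6] 176 nan | 
clock 7.75 theta -0.3457 phi_meas 0.455 phi_cmd 0.450 F [4.1  2.14 0.13]
tip px [304.  162.5] 34 tab px [319.8 168.2] dy 46.5
x [-0.38    0.     -0.0441] thb 0.103 sd [0.0032 0.0032 0.02  ]
phi [0.45  0.485 0.52  0.55  0.55 ] end pred [-0.366  0.081] ref -0.380
[[0, -0.0053, -0.0027, 0, 0, 0, -1], [0, -0.0052, -0.0029, 0, 0, 0, -1], [0, -0.0044, -0.0026, 0, 0, 0, -1], [0, 0.0, 0.0, 0, 0, 0, -1]]
```

```bash
python3 - <<'E'
import json
S=json.load(open("st_prev.json"));S.update(phi=.45,rows=[.35,.385,.42,.45,.45,.45],x=[-.3765,.015,-.018],P=[[4e-5,0,0],[0,4e-4,0],[0,0,2e-4]],ref=-.32,lift=1)
json.dump(S,open("st.json","w"))
E
python3 est.py ctl -0.065 0.12 5; cp st.json st_prev.json; cp st_next.json st.json
```

```text
L s [276.3 316.5] 443 -0.3306 | L t [236.7 204.8] 282 nan | R s [267.6 183.7] 270 -0.3399 | R t [377.7 185.8] 166 nan | 
clock 7.85 theta -0.3306 phi_meas 0.453 phi_cmd 0.450 F [3.34 1.81 1.64]
tip px [304.8 162.4] 32 tab px [319.7 168.2] dy 43.9
pred -0.3404 innov 0.0097
x [-0.3175  0.1909 -0.0133] thb 0.031 sd [0.0054 0.0344 0.0085]
phi [0.45  0.33  0.21  0.206 0.217 0.221] end pred [-0.24   0.124] ref -0.260
[[0, 0.019, 0.0078, 0, 0, 0, -1], [0, 0.0198, 0.0055, 0, 0, 0, -1], [0, 0.0007, 0.0001, 0, 0, 0, -1], [0, -0.0019, -0.0004, 0, 0, 0, -1], [0, -0.0006, -0.0001, 0, 0, 0, -1]]
```

Request:
send_rows([
  [[0,0.019,0.0078,0,0,0,-1],[0,0.0198,0.0055,0,0,0,-1],[0,0.0007,0.0001,0,0,0,-1],[0,-0.0019,-0.0004,0,0,0,-1],[0,-0.0006,-0.0001,0,0,0,-1]],
])

```text
clock: 8.45
eef_pos: [539.3, 16.9, 315.2]
tcp_rot: [-3.141, -0.001, -3.141]
contact_force: [-1.6, -1.1, 6.5]
opening: 0.18
grasp_force: 25.5
```

```bash
python3 est.py ctl -0.065 0.12 6; cp st.json st_prev.json; cp st_next.json st.json
```

```text
L s [275.7 310.8] 439 -0.2503 | L t [234.8 203.4] 292 nan | R s [267.5 185.8] 242 -0.2644 | R t [381.3 190.9] 308 nan | 
clock 8.45 theta -0.2503 phi_meas 0.224 phi_cmd 0.221 F [-1.6  -1.15  6.46]
tip px [308.8 162.2] 29 tab px [319.4 168.1] dy 31.1
pred -0.2365 innov -0.0138
x [-0.2436  0.0831 -0.0165] thb 0.038 sd [0.0049 0.0191 0.0039]
phi [0.221 0.311 0.276 0.264 0.25  0.238 0.226] end pred [-0.177  0.12 ] ref -0.188
[[0, -0.0149, -0.0041, 0, 0, 0, -1], [0, 0.0058, 0.0018, 0, 0, 0, -1], [0, 0.002, 0.0005, 0, 0, 0, -1], [0, 0.0023, 0.0006, 0, 0, 0, -1], [0, 0.002, 0.0005, 0, 0, 0, -1], [0, 0.0019, 0.0004, 0, 0, 0, -1]]
```

Request:
send_rows([
  [[0,-0.0149,-0.0041,0,0,0,-1],[0,0.0058,0.0018,0,0,0,-1],[0,0.002,0.0005,0,0,0,-1],[0,0.0023,0.0006,0,0,0,-1],[0,0.002,0.0005,0,0,0,-1],[0,0.0019,0.0004,0,0,0,-1]],
])

```text
clock: 9.15
eef_pos: [539.3, 16.6, 314.5]
tcp_rot: [-3.141, -0.001, -3.141]
contact_force: [-2.0, -0.8, 0.7]
opening: 0.175
grasp_force: 25.3
```

```bash
python3 est.py ctl -0.065 0.12 6; cp st.json st_prev.json; cp st_next.json st.json
```

```text
L s [275.4 305.2] 426 -0.1786 | L t [233.8 202.2] 302 nan | R s [267.8 187.8] 211 -0.2004 | R t [382.5 191.8] 318 nan | 
clock 9.15 theta -0.1786 phi_meas 0.227 phi_cmd 0.226 F [-1.96 -0.8   0.73]
tip px [312.  161.6] 20 tab px [319.5 168.1] dy 22.0
pred -0.1743 innov -0.0043
x [-0.1699  0.1153 -0.0171] thb 0.040 sd [0.0047 0.0165 0.0034]
phi [0.226 0.206 0.201 0.193 0.185 0.177 0.168] end pred [-0.101  0.116] ref -0.116
[[0, 0.0034, 0.0008, 0, 0, 0, -1], [0, 0.0008, 0.0002, 0, 0, 0, -1], [0, 0.0013, 0.0003, 0, 0, 0, -1], [0, 0.0013, 0.0003, 0, 0, 0, -1], [0, 0.0014, 0.0002, 0, 0, 0, -1], [0, 0.0014, 0.0002, 0, 0, 0, -1]]
```

Request:
send_rows([
  [[0,0.0034,0.0008,0,0,0,-1],[0,0.0008,0.0002,0,0,0,-1],[0,0.0013,0.0003,0,0,0,-1],[0,0.0013,0.0003,0,0,0,-1],[0,0.0014,0.0002,0,0,0,-1],[0,0.0014,0.0002,0,0,0,-1]],
])

```text
clock: 9.85
eef_pos: [539.3, 26.3, 316.2]
tcp_rot: [-3.142, -0.001, -3.141]
contact_force: [-4.9, -1.8, 2.8]
opening: 0.179
grasp_force: 25.8
```

```bash
sed -i 's/^th=beam.*/np.savez("fr.npz",t=t["img"],s=sd["img"])\n&/; s/(297,160,345,172),5,22,150/(297,155,345,172),5,22,200/' est.py
sed -i 's/return o\[0\]\[0\]-.0/return (o[0][0]+o[1][0]+.005)\/2/' h.py
python3 est.py ctl -0.065 0.12 5; cp st.json st_prev.json; cp st_next.json st.json
python3 - <<'E'
import numpy as np,cv2
t=np.load("fr.npz")["t"];h=cv2.cvtColor(t,cv2.COLOR_RGB2HSV)
print(h[154:168,310:320,0]);print(h[154:168,310:320,1])
E
```

```text
L s [275.2 299.5] 403 -0.1119 | L t [233.2 201.1] 307 nan | R s [267.7 190. ] 192 -0.1369 | R t [383.4 192.6] 324 nan | 
clock 9.85 theta -0.1219 phi_meas 0.169 phi_cmd 0.168 F [-4.9  -1.79  2.76]
pred -0.0980 innov -0.0239
x [-0.1156  0.0704 -0.0202] thb 0.047 sd [0.0046 0.0163 0.0033]
phi [0.168 0.285 0.227 0.205 0.183 0.063] end pred [-0.059  0.1  ] ref -0.065
[[0, -0.0195, -0.0045, 0, 0, 0, -1], [0, 0.0096, 0.0025, 0, 0, 0, -1], [0, 0.0036, 0.0008, 0, 0, 0, -1], [0, 0.0038, 0.0007, 0, 0, 0, -1], [0, 0.0204, 0.0025, 0, 0, 0, -1]]
[[14 13 14 14 13 13 13  9  1  0]
 [14 13 13 13 14 13 13  9  3  2]
 [14 14 13 14 14 14 12 10  3  0]
 [12 12 13 13 13 14 13  9  3  1]
 [10 11 11 10 11 11 10  6  3  2]
 [ 5  5  6  6  9 10 10  7  3  2]
 [ 2  1  3  6 10 11 11  9  4  2]
 [ 1  1  2  5  9 11 12 10  6  2]
 [ 1  2  1  5  9 12 13 14 15  9]
 [ 1  1  2  5 11 24 34 44 60 53]
 [ 1  0  2  4 20 68 73 71 72 74]
 [ 0  1  2  4 20 73 75 77 77 74]
 [ 2  2  1  3 14 70 76 77 78 76]
 [ 1  1  0  4 14 72 75 75 75 75]]
[[130 136 133 129 132 135 133 159 178 180]
 [130 133 133 127 129 128 137 153 186 188]
 [138 129 128 129 134 132 139 152 175 194]
 [130 130 134 133 130 132 136 151 189 182]
 [143 145 141 141 145 143 148 169 182 196]
 [173 172 170 179 168 162 177 180 187 187]
 [193 190 187 186 184 179 174 175 184 192]
 [183 189 182 177 178 177 168 175 172 166]
 [187 186 179 172 160 147 147 138  99 114]
 [189 181 185 166 113  77  69  62  55  41]
 [181 185 178 155  76  64  82  88  86  82]
 [191 188 185 151  64  77 105  98  96 100]
 [188 183 180 151  71  75  98  92 103  98]
 [156 159 149 122  65  64 101  96 100  94]]
```

Request:
send_rows([
  [[0,-0.0195,-0.0045,0,0,0,-1],[0,0.0096,0.0025,0,0,0,-1],[0,0.0036,0.0008,0,0,0,-1],[0,0.0038,0.0007,0,0,0,-1],[0,0.0204,0.0025,0,0,0,-1]],
])

```text
clock: 10.45
eef_pos: [539.7, 43.4, 318.6]
tcp_rot: [-3.141, -0.0, 3.141]
contact_force: [-3.8, -0.9, -0.5]
opening: 0.175
grasp_force: 25.1
```

```bash
sed -i 's/^if k:.*//; s/^p,k=cent.*/h=cv2.cvtColor(t["img"][159:162,300:345],cv2.COLOR_RGB2HSV).astype(float);w=(np.clip(h[...,0]-4,0,7)*(h[...,0]<25)).sum(0);g,k2=cent(t["img"],(310,158,330,176),45,90,60);print("tip col",(300+np.arange(45)@w\/w.sum()).round(2),"tab",g.round(2),"w",w.round().astype(int).tolist())/' est.py
python3 est.py ctl -0.065 0.12 6; cp st.json st_prev.json; cp st_next.json st.json
```

```text
L s [274.7 292.9] 376 -0.0382 | L t [233.1 199.6] 323 nan | R s [287.2 223.7] 168 0.5838 | R t [384.4 193.5] 322 nan | 
clock 10.45 theta 0.2753 phi_meas 0.068 phi_cmd 0.063 F [-3.8  -0.94 -0.51]
tip col 314.78 tab [319.77 168.18] w [3, 3, 3, 3, 3, 3, 3, 3, 2, 1, 1, 0, 1, 0, 1, 0, 0, 3, 14, 17, 18, 13, 0, 0, 0, 0, 0, 0, 0, 0, 0, 0, 0, 0, 0, 0, 0, 0, 0, 0, 0, 0, 0, 0, 0]
pred -0.0568 innov 0.3321
x [0.3138 0.7907 0.0291] thb -0.068 sd [0.0046 0.0163 0.0033]
phi [ 0.063 -0.057 -0.177 -0.297 -0.417 -0.537 -0.657] end pred [0.813 0.783] ref -0.065
[[0, 0.0205, 0.0001, 0, 0, 0, -1], [0, 0.0204, -0.0024, 0, 0, 0, -1], [0, 0.0199, -0.0048, 0, 0, 0, -1], [0, 0.0192, -0.0072, 0, 0, 0, -1], [0, 0.0182, -0.0094, 0, 0, 0, -1], [0, 0.017, -0.0115, 0, 0, 0, -1]]
```

Request:
send_rows([
  [[0,0.0118,0.0003,0,0,0,-1],[0,-0.0085,-0.0002,0,0,0,-1],[0,-0.0035,-0.0002,0,0,0,-1],[0,-0.0031,-0.0002,0,0,0,-1],[0,-0.0022,-0.0002,0,0,0,-1]],
])

```text
clock: 11.05
eef_pos: [540.0, 38.5, 318.2]
tcp_rot: [3.141, 0.001, 3.141]
contact_force: [-2.6, 1.8, 2.0]
opening: 0.18
grasp_force: 25.4
```

```bash
python3 est.py ctl -0.065 0.12 6; cp st.json st_prev.json; cp st_next.json st.json
```

```text
L -0.0203 346 [274.6 289.9] tip -0.0388 True [0, 0, 0, 0, 0, 0, 0, 0, 14, 18, 16, 8, 0, 0, 0, 0, 0, 0, 0, 0]
clock 11.05 theta -0.0296 phi_meas 0.096 phi_cmd 0.095 F [-2.61  1.83  2.02]
pred -0.0492 innov 0.0197
x [-0.0287  0.0259 -0.0181] thb 0.042 sd [0.0046 0.0162 0.0033]
phi [ 0.095 -0.019  0.038  0.057  0.074  0.087  0.096] end pred [-0.041 -0.03 ] ref -0.065
[[0, 0.0194, 0.0007, 0, 0, 0, -1], [0, -0.0097, -0.0001, 0, 0, 0, -1], [0, -0.0032, -0.0002, 0, 0, 0, -1], [0, -0.003, -0.0002, 0, 0, 0, -1], [0, -0.0021, -0.0002, 0, 0, 0, -1], [0, -0.0016, -0.0001, 0, 0, 0, -1]]
```

Request:
send_rows([
  [[0,0.0194,0.0007,0,0,0,-1],[0,-0.0097,-0.0001,0,0,0,-1],[0,-0.0032,-0.0002,0,0,0,-1],[0,-0.003,-0.0002,0,0,0,-1],[0,-0.0021,-0.0002,0,0,0,-1],[0,-0.0016,-0.0001,0,0,0,-1]],
])

```text
clock: 11.75
eef_pos: [540.1, 38.0, 318.0]
tcp_rot: [3.141, 0.001, 3.141]
contact_force: [0.8, 2.7, 0.6]
opening: 0.175
grasp_force: 25.4
```

```bash
sed -i 's/th=(a+tp)\/2 if/th=.2*a+.8*tp if/' est.py; python3 est.py ctl -0.065 0.12 7; cp st.json st_prev.json; cp st_next.json st.json
```

```text
L -0.024 356 [274.6 290.2] tip -0.0436 True [0, 0, 0, 0, 0, 0, 0, 5, 14, 18, 17, 7, 0, 0, 0, 0, 0, 0, 0, 0]
clock 11.75 theta -0.0397 phi_meas 0.100 phi_cmd 0.096 F [0.81 2.7  0.57]
pred -0.0416 innov 0.0020
x [-0.0417 -0.0264 -0.0179] thb 0.042 sd [0.0046 0.0162 0.0033]
phi [0.096 0.099 0.105 0.109 0.112 0.114 0.116 0.117] end pred [-0.056 -0.014] ref -0.065
[[0, -0.0004, -0.0, 0, 0, 0, -1], [0, -0.0011, -0.0001, 0, 0, 0, -1], [0, -0.0007, -0.0001, 0, 0, 0, -1], [0, -0.0005, -0.0001, 0, 0, 0, -1], [0, -0.0004, -0.0, 0, 0, 0, -1], [0, -0.0003, -0.0, 0, 0, 0, -1], [0, -0.0002, -0.0, 0, 0, 0, -1]]
```

Request:
send_rows([
  [[0,-0.0004,0,0,0,0,-1],[0,-0.0011,-0.0001,0,0,0,-1],[0,-0.0007,-0.0001,0,0,0,-1],[0,-0.0005,-0.0001,0,0,0,-1],[0,-0.0004,0,0,0,0,-1],[0,-0.0003,0,0,0,0,-1],[0,-0.0002,0,0,0,0,-1]],
])

```text
clock: 12.55
eef_pos: [540.1, 34.7, 317.9]
tcp_rot: [-3.142, 0.001, -3.141]
contact_force: [3.5, 1.4, 2.9]
opening: 0.176
grasp_force: 25.4
```

```bash
python3 est.py ctl -0.065 0.12 7; cp st.json st_prev.json; cp st_next.json st.json
```

```text
L -0.0183 347 [274.5 289.7] tip -0.0366 True [0, 0, 0, 0, 0, 0, 0, 0, 12, 18, 17, 12, 0, 0, 0, 0, 0, 0, 0, 0]
clock 12.55 theta -0.0330 phi_meas 0.119 phi_cmd 0.117 F [3.51 1.37 2.85]
pred -0.0568 innov 0.0238
x [-0.0312  0.0346 -0.0151] thb 0.035 sd [0.0046 0.0165 0.0034]
phi [ 0.117 -0.003  0.007  0.037  0.055  0.07   0.081  0.088] end pred [-0.043 -0.028] ref -0.065
[[0, 0.0205, 0.0012, 0, 0, 0, -1], [0, -0.0017, -0.0, 0, 0, 0, -1], [0, -0.0052, -0.0001, 0, 0, 0, -1], [0, -0.0032, -0.0001, 0, 0, 0, -1], [0, -0.0025, -0.0002, 0, 0, 0, -1], [0, -0.0018, -0.0001, 0, 0, 0, -1], [0, -0.0013, -0.0001, 0, 0, 0, -1]]
```

Request:
send_rows([
  [[0,0.0205,0.0012,0,0,0,-1],[0,-0.0017,0,0,0,0,-1],[0,-0.0052,-0.0001,0,0,0,-1],[0,-0.0032,-0.0001,0,0,0,-1],[0,-0.0025,-0.0002,0,0,0,-1],[0,-0.0018,-0.0001,0,0,0,-1],[0,-0.0013,-0.0001,0,0,0,-1]],
])

```text
clock: 13.35
eef_pos: [539.9, 39.3, 318.2]
tcp_rot: [3.141, 0.0, 3.142]
contact_force: [4.8, 1.4, 2.6]
opening: 0.173
grasp_force: 25.5
```

```bash
python3 est.py ctl -0.065 0.12 7; cp st.json st_prev.json; cp st_next.json st.json
```

```text
L -0.029 350 [274.6 290.7] tip -0.0471 True [0, 0, 0, 0, 0, 0, 0, 8, 17, 18, 15, 5, 0, 0, 0, 0, 0, 0, 0, 0]
clock 13.35 theta -0.0435 phi_meas 0.092 phi_cmd 0.088 F [4.77 1.42 2.59]
pred -0.0437 innov 0.0002
x [-0.0456 -0.0277 -0.0151] thb 0.035 sd [0.0046 0.0166 0.0034]
phi [0.088 0.1   0.102 0.104 0.105 0.106 0.107 0.107] end pred [-0.059 -0.011] ref -0.065
[[0, -0.002, -0.0002, 0, 0, 0, -1], [0, -0.0003, -0.0, 0, 0, 0, -1], [0, -0.0004, -0.0, 0, 0, 0, -1], [0, -0.0002, -0.0, 0, 0, 0, -1], [0, -0.0002, -0.0, 0, 0, 0, -1], [0, -0.0001, -0.0, 0, 0, 0, -1], [0, -0.0001, -0.0, 0, 0, 0, -1]]
```

Request:
send_rows([
  [[0,-0.002,-0.0002,0,0,0,-1],[0,-0.0003,0,0,0,0,-1],[0,-0.0004,0,0,0,0,-1],[0,-0.0002,0,0,0,0,-1],[0,-0.0002,0,0,0,0,-1],[0,-0.0001,0,0,0,0,-1],[0,-0.0001,0,0,0,0,-1]],
])

```text
clock: 14.15
eef_pos: [539.9, 36.3, 318.1]
tcp_rot: [3.141, 0.0, -3.141]
contact_force: [5.0, 1.1, 2.3]
opening: 0.177
grasp_force: 25.4
```

```bash
python3 est.py ctl -0.065 0.12 8; cp st.json st_prev.json; cp st_next.json st.json
```

```text
L -0.0461 368 [274.7 292.3] tip -0.064 True [0, 0, 0, 0, 0, 0, 8, 18, 19, 16, 5, 0, 0, 0, 0, 0, 0, 0, 0, 0]
clock 14.15 theta -0.0604 phi_meas 0.110 phi_cmd 0.107 F [4.96 1.12 2.3 ]
pred -0.0588 innov -0.0016
x [-0.0613 -0.0127 -0.0153] thb 0.036 sd [0.0046 0.0166 0.0034]
phi [0.107 0.119 0.114 0.113 0.112 0.111 0.11  0.11  0.109] end pred [-0.065 -0.001] ref -0.065
[[0, -0.0019, -0.0002, 0, 0, 0, -1], [0, 0.0007, 0.0001, 0, 0, 0, -1], [0, 0.0002, 0.0, 0, 0, 0, -1], [0, 0.0002, 0.0, 0, 0, 0, -1], [0, 0.0002, 0.0, 0, 0, 0, -1], [0, 0.0001, 0.0, 0, 0, 0, -1], [0, 0.0001, 0.0, 0, 0, 0, -1], [0, 0.0001, 0.0, 0, 0, 0, -1]]
```

Converged; longer steps now.

Request:
send_rows([
  [[0,-0.0019,-0.0002,0,0,0,-1],[0,0.0007,0.0001,0,0,0,-1],[0,0.0002,0,0,0,0,-1],[0,0.0002,0,0,0,0,-1],[0,0.0002,0,0,0,0,-1],[0,0.0001,0,0,0,0,-1],[0,0.0001,0,0,0,0,-1],[0,0.0001,0,0,0,0,-1]],
])

```text
clock: 15.05
eef_pos: [539.9, 35.8, 317.9]
tcp_rot: [-3.141, 0.0, -3.141]
contact_force: [4.7, 0.7, 2.2]
opening: 0.175
grasp_force: 25.4
```

```bash
python3 est.py ctl -0.065 0.12 10; cp st.json st_prev.json; cp st_next.json st.json
```

```text
L -0.0521 374 [274.7 292.9] tip -0.0678 True [0, 0, 0, 0, 0, 0, 10, 18, 19, 16, 0, 0, 0, 0, 0, 0, 0, 0, 0, 0]
clock 15.05 theta -0.0647 phi_meas 0.113 phi_cmd 0.109 F [4.67 0.73 2.24]
pred -0.0648 innov 0.0001
x [-0.0647 -0.0003 -0.0153] thb 0.036 sd [0.0046 0.0168 0.0034]
phi [0.109 0.108 0.108 0.108 0.108 0.108 0.108 0.108 0.108 0.108 0.108] end pred [-0.065 -0.   ] ref -0.065
[[0, 0.0003, 0.0, 0, 0, 0, -1], [0, -0.0001, -0.0, 0, 0, 0, -1], [0, 0.0, 0.0, 0, 0, 0, -1], [0, -0.0, -0.0, 0, 0, 0, -1], [0, -0.0, -0.0, 0, 0, 0, -1], [0, -0.0, -0.0, 0, 0, 0, -1], [0, -0.0, -0.0, 0, 0, 0, -1], [0, -0.0, -0.0, 0, 0, 0, -1], [0, -0.0, -0.0, 0, 0, 0, -1], [0, 0.0, 0.0, 0, 0, 0, -1]]
```

Request:
send_rows([
  [[0,0.0003,0,0,0,0,-1],[0,-0.0001,0,0,0,0,-1],[0,0,0,0,0,0,-1],[0,0,0,0,0,0,-1],[0,0,0,0,0,0,-1],[0,0,0,0,0,0,-1],[0,0,0,0,0,0,-1],[0,0,0,0,0,0,-1],[0,0,0,0,0,0,-1],[0,0,0,0,0,0,-1]],
])

```text
clock: 16.15
eef_pos: [539.9, 36.0, 317.9]
tcp_rot: [-3.141, 0.0, -3.141]
contact_force: [4.0, 0.3, 1.8]
opening: 0.176
grasp_force: 25.4
```

```bash
python3 est.py ctl -0.065 0.12 10; cp st.json st_prev.json; cp st_next.json st.json
```

```text
L -0.0549 369 [274.7 293.1] tip -0.0692 True [0, 0, 0, 0, 0, 0, 11, 18, 18, 14, 0, 0, 0, 0, 0, 0, 0, 0, 0, 0]
clock 16.15 theta -0.0664 phi_meas 0.111 phi_cmd 0.108 F [4.03 0.34 1.77]
pred -0.0649 innov -0.0014
x [-0.0665 -0.0026 -0.0154] thb 0.036 sd [0.0046 0.0175 0.0035]
phi [0.108 0.117 0.113 0.112 0.111 0.11  0.11  0.109 0.109 0.109 0.109] end pred [-0.066  0.001] ref -0.065
[[0, -0.0015, -0.0002, 0, 0, 0, -1], [0, 0.0006, 0.0001, 0, 0, 0, -1], [0, 0.0002, 0.0, 0, 0, 0, -1], [0, 0.0002, 0.0, 0, 0, 0, -1], [0, 0.0001, 0.0, 0, 0, 0, -1], [0, 0.0001, 0.0, 0, 0, 0, -1], [0, 0.0001, 0.0, 0, 0, 0, -1], [0, 0.0, 0.0, 0, 0, 0, -1], [0, 0.0, 0.0, 0, 0, 0, -1], [0, 0.0, 0.0, 0, 0, 0, -1]]
```

Request:
send_rows([
  [[0,-0.0015,-0.0002,0,0,0,-1],[0,0.0006,0.0001,0,0,0,-1],[0,0.0002,0,0,0,0,-1],[0,0.0002,0,0,0,0,-1],[0,0.0001,0,0,0,0,-1],[0,0.0001,0,0,0,0,-1],[0,0.0001,0,0,0,0,-1],[0,0,0,0,0,0,-1],[0,0,0,0,0,0,-1],[0,0,0,0,0,0,-1]],
])

```text
clock: 17.25
eef_pos: [539.9, 35.8, 317.9]
tcp_rot: [-3.141, 0.0, -3.141]
contact_force: [4.4, 0.3, 2.6]
opening: 0.173
grasp_force: 25.5
```

```bash
python3 est.py ctl -0.065 0.12 10; cp st.json st_prev.json; cp st_next.json st.json
```

```text
L -0.0554 370 [274.8 293.2] tip -0.0687 True [0, 0, 0, 0, 0, 0, 12, 17, 18, 14, 0, 0, 0, 0, 0, 0, 0, 0, 0, 0]
clock 17.25 theta -0.0660 phi_meas 0.113 phi_cmd 0.109 F [4.37 0.3  2.58]
pred -0.0657 innov -0.0003
x [-0.066   0.0003 -0.0154] thb 0.036 sd [0.0046 0.0175 0.0035]
phi [0.109 0.111 0.11  0.109 0.109 0.109 0.109 0.109 0.109 0.109 0.109] end pred [-0.065  0.   ] ref -0.065
[[0, -0.0003, -0.0, 0, 0, 0, -1], [0, 0.0002, 0.0, 0, 0, 0, -1], [0, 0.0, 0.0, 0, 0, 0, -1], [0, 0.0, 0.0, 0, 0, 0, -1], [0, 0.0, 0.0, 0, 0, 0, -1], [0, 0.0, 0.0, 0, 0, 0, -1], [0, 0.0, 0.0, 0, 0, 0, -1], [0, 0.0, 0.0, 0, 0, 0, -1], [0, 0.0, 0.0, 0, 0, 0, -1], [0, 0.0, 0.0, 0, 0, 0, -1]]
```

Request:
send_rows([
  [[0,-0.0003,0,0,0,0,-1],[0,0.0002,0,0,0,0,-1],[0,0,0,0,0,0,-1],[0,0,0,0,0,0,-1],[0,0,0,0,0,0,-1],[0,0,0,0,0,0,-1],[0,0,0,0,0,0,-1],[0,0,0,0,0,0,-1],[0,0,0,0,0,0,-1],[0,0,0,0,0,0,-1]],
])

```text
clock: 18.35
eef_pos: [539.9, 35.7, 317.9]
tcp_rot: [-3.141, 0.0, -3.141]
contact_force: [4.6, 0.5, 3.4]
opening: 0.179
grasp_force: 25.5
```

```bash
sed -i 's/\.035\*min/.0675*min/' est.py; python3 est.py ctl -0.4 0.1 8; cp st.json st_prev.json; cp st_next.json st.json
```

```text
L -0.0688 370 [274.8 293.2] tip -0.0692 True [0, 0, 0, 0, 0, 0, 13, 18, 18, 12, 0, 0, 0, 0, 0, 0, 0, 0, 0, 0]
clock 18.35 theta -0.0691 phi_meas 0.113 phi_cmd 0.109 F [4.56 0.52 3.41]
pred -0.0653 innov -0.0038
x [-0.0695 -0.0064 -0.0157] thb 0.037 sd [0.0046 0.0175 0.0035]
phi [ 0.109 -0.011 -0.013  0.032  0.06   0.085  0.104  0.121  0.135] end pred [-0.141 -0.116] ref -0.145
[[0, 0.0205, 0.001, 0, 0, 0, -1], [0, 0.0003, -0.0, 0, 0, 0, -1], [0, -0.0078, -0.0001, 0, 0, 0, -1], [0, -0.0048, -0.0002, 0, 0, 0, -1], [0, -0.0041, -0.0003, 0, 0, 0, -1], [0, -0.0034, -0.0003, 0, 0, 0, -1], [0, -0.0028, -0.0003, 0, 0, 0, -1], [0, -0.0024, -0.0003, 0, 0, 0, -1]]
```

Request:
send_rows([
  [[0,0.0205,0.001,0,0,0,-1],[0,0.0003,0,0,0,0,-1],[0,-0.0078,-0.0001,0,0,0,-1],[0,-0.0048,-0.0002,0,0,0,-1],[0,-0.0041,-0.0003,0,0,0,-1],[0,-0.0034,-0.0003,0,0,0,-1],[0,-0.0028,-0.0003,0,0,0,-1],[0,-0.0024,-0.0003,0,0,0,-1]],
])

```text
clock: 19.25
eef_pos: [539.6, 31.0, 317.3]
tcp_rot: [3.142, -0.0, 3.142]
contact_force: [4.6, 0.6, 1.1]
opening: 0.17
grasp_force: 25.4
```

```bash
python3 est.py ctl -0.4 0.08 6; cp st.json st_prev.json; cp st_next.json st.json
```

```text
L -0.1377 406 [275.2 300. ] tip -0.1334 True [0, 0, 13, 19, 20, 16, 5, 0, 0, 0, 0, 0, 0, 0, 0, 0, 0, 0, 0, 0]
clock 19.25 theta -0.1342 phi_meas 0.141 phi_cmd 0.135 F [4.56 0.56 1.08]
pred -0.1442 innov 0.0100
x [-0.1419 -0.1004 -0.0147] thb 0.034 sd [0.0046 0.0169 0.0034]
phi [0.135 0.159 0.163 0.169 0.175 0.181 0.187] end pred [-0.197 -0.087] ref -0.193
[[0, -0.0041, -0.0006, 0, 0, 0, -1], [0, -0.0006, -0.0001, 0, 0, 0, -1], [0, -0.0011, -0.0002, 0, 0, 0, -1], [0, -0.001, -0.0002, 0, 0, 0, -1], [0, -0.001, -0.0002, 0, 0, 0, -1], [0, -0.001, -0.0002, 0, 0, 0, -1]]
```

Request:
send_rows([
  [[0,-0.0041,-0.0006,0,0,0,-1],[0,-0.0006,-0.0001,0,0,0,-1],[0,-0.0011,-0.0002,0,0,0,-1],[0,-0.001,-0.0002,0,0,0,-1],[0,-0.001,-0.0002,0,0,0,-1],[0,-0.001,-0.0002,0,0,0,-1]],
])

```text
clock: 19.95
eef_pos: [539.6, 22.6, 315.8]
tcp_rot: [3.141, -0.0, -3.141]
contact_force: [0.4, 0.3, 7.4]
opening: 0.173
grasp_force: 26.0
```

```bash
python3 est.py ctl -0.4 0.08 6; cp st.json st_prev.json; cp st_next.json st.json
```

```text
L -0.2071 428 [275.5 306.3] tip -0.1813 True [18, 16, 6, 0, 0, 0, 0, 0, 0, 0, 0, 0, 0, 0, 0, 0, 0, 0, 0, 0]
clock 19.95 theta -0.1865 phi_meas 0.191 phi_cmd 0.187 F [0.44 0.35 7.35]
pred -0.1995 innov 0.0131
x [-0.1916 -0.061  -0.013 ] thb 0.030 sd [0.0046 0.0165 0.0033]
phi [0.187 0.128 0.159 0.172 0.185 0.195 0.205] end pred [-0.242 -0.089] ref -0.241
[[0, 0.0099, 0.0016, 0, 0, 0, -1], [0, -0.0052, -0.0008, 0, 0, 0, -1], [0, -0.0021, -0.0004, 0, 0, 0, -1], [0, -0.0021, -0.0004, 0, 0, 0, -1], [0, -0.0018, -0.0003, 0, 0, 0, -1], [0, -0.0016, -0.0003, 0, 0, 0, -1]]
```

```bash
sed -i 's/ok=w.sum()>20/ok=w[0]==0 and w.sum()>20/' est.py; cp st_prev.json st.json; TH=-0.206 python3 est.py ctl -0.4 0.08 5; cp st_next.json st.json
```

```text
clock 20.05 theta -0.2060 phi_meas 0.192 phi_cmd 0.187 F [2.31 1.28 2.49]
pred -0.1995 innov -0.0065
x [-0.2133 -0.1015 -0.0156] thb 0.036 sd [0.0046 0.0165 0.0033]
phi [0.187 0.261 0.239 0.236 0.234 0.234] end pred [-0.252 -0.069] ref -0.233
[[0, -0.0124, -0.0028, 0, 0, 0, -1], [0, 0.0038, 0.001, 0, 0, 0, -1], [0, 0.0004, 0.0001, 0, 0, 0, -1], [0, 0.0004, 0.0001, 0, 0, 0, -1], [0, -0.0, -0.0, 0, 0, 0, -1]]
```

Request:
send_rows([
  [[0,-0.0124,-0.0028,0,0,0,-1],[0,0.0038,0.001,0,0,0,-1],[0,0.0004,0.0001,0,0,0,-1],[0,0.0004,0.0001,0,0,0,-1],[0,0,0,0,0,0,-1]],
])

```text
clock: 20.55
eef_pos: [539.6, 14.6, 314.2]
tcp_rot: [-3.141, -0.0, -3.141]
contact_force: [2.0, -1.2, 2.0]
opening: 0.174
grasp_force: 25.5
```

```bash
python3 est.py ctl -0.4 0.07 6; cp st.json st_prev.json; cp st_next.json st.json
```

```text
L -0.2514 434 [275.8 310.1] tip -0.1889 False [0, 0, 0, 0, 0, 0, 0, 0, 0, 0, 0, 0, 0, 0, 0, 0, 0, 0, 0, 0]
clock 20.55 theta -0.2514 phi_meas 0.238 phi_cmd 0.234 F [ 1.96 -1.22  2.  ]
pred -0.2537 innov 0.0023
x [-0.2563 -0.0647 -0.0152] thb 0.035 sd [0.0046 0.0163 0.0033]
phi [0.234 0.257 0.25  0.249 0.25  0.252 0.254] end pred [-0.291 -0.058] ref -0.275
[[0, -0.0039, -0.001, 0, 0, 0, -1], [0, 0.0013, 0.0003, 0, 0, 0, -1], [0, 0.0, 0.0, 0, 0, 0, -1], [0, -0.0001, -0.0, 0, 0, 0, -1], [0, -0.0003, -0.0001, 0, 0, 0, -1], [0, -0.0004, -0.0001, 0, 0, 0, -1]]
```

Request:
send_rows([
  [[0,-0.0039,-0.001,0,0,0,-1],[0,0.0013,0.0003,0,0,0,-1],[0,0,0,0,0,0,-1],[0,-0.0001,0,0,0,0,-1],[0,-0.0003,-0.0001,0,0,0,-1],[0,-0.0004,-0.0001,0,0,0,-1]],
])

```text
clock: 21.25
eef_pos: [539.6, 11.4, 313.4]
tcp_rot: [3.142, -0.0, -3.141]
contact_force: [0.4, 0.1, 3.0]
opening: 0.175
grasp_force: 25.6
```

```bash
python3 est.py ctl -0.4 0.06 5; cp st.json st_prev.json; cp st_next.json st.json
```

```text
L -0.2952 442 [275.9 313.6] tip -0.1948 False [0, 0, 0, 0, 0, 0, 0, 0, 0, 0, 0, 0, 0, 0, 0, 0, 0, 0, 0, 0]
clock 21.25 theta -0.2952 phi_meas 0.258 phi_cmd 0.254 F [0.4  0.05 3.  ]
pred -0.2924 innov -0.0027
x [-0.2999 -0.066  -0.0156] thb 0.036 sd [0.0046 0.0162 0.0033]
phi [0.254 0.315 0.294 0.291 0.287 0.287] end pred [-0.324 -0.045] ref -0.305
[[0, -0.0099, -0.0029, 0, 0, 0, -1], [0, 0.0034, 0.0011, 0, 0, 0, -1], [0, 0.0005, 0.0002, 0, 0, 0, -1], [0, 0.0005, 0.0002, 0, 0, 0, -1], [0, 0.0002, 0.0, 0, 0, 0, -1]]
```

Request:
send_rows([
  [[0,-0.0099,-0.0029,0,0,0,-1],[0,0.0034,0.0011,0,0,0,-1],[0,0.0005,0.0002,0,0,0,-1],[0,0.0005,0.0002,0,0,0,-1],[0,0.0002,0,0,0,0,-1]],
])

```text
clock: 21.85
eef_pos: [539.7, 6.1, 311.8]
tcp_rot: [-3.141, -0.0, -3.141]
contact_force: [0.6, -0.3, 1.7]
opening: 0.177
grasp_force: 25.5
```

```bash
python3 est.py ctl -0.4 0.06 5; cp st.json st_prev.json; cp st_next.json st.json
```

```text
L -0.327 445 [276.1 316. ] tip -0.1958 False [0, 0, 0, 0, 0, 0, 0, 0, 0, 0, 0, 0, 0, 0, 0, 0, 0, 0, 0, 0]
clock 21.85 theta -0.3270 phi_meas 0.290 phi_cmd 0.287 F [ 0.64 -0.25  1.68]
pred -0.3253 innov -0.0017
x [-0.3306 -0.0492 -0.0158] thb 0.037 sd [0.0046 0.0163 0.0033]
phi [0.287 0.312 0.303 0.302 0.302 0.303] end pred [-0.352 -0.045] ref -0.335
[[0, -0.0042, -0.0013, 0, 0, 0, -1], [0, 0.0015, 0.0005, 0, 0, 0, -1], [0, 0.0001, 0.0, 0, 0, 0, -1], [0, 0.0, 0.0, 0, 0, 0, -1], [0, -0.0002, -0.0001, 0, 0, 0, -1]]
```

Request:
send_rows([
  [[0,-0.0042,-0.0013,0,0,0,-1],[0,0.0015,0.0005,0,0,0,-1],[0,0.0001,0,0,0,0,-1],[0,0,0,0,0,0,-1],[0,-0.0002,-0.0001,0,0,0,-1]],
])

```text
clock: 22.45
eef_pos: [539.7, 3.3, 311.1]
tcp_rot: [3.141, -0.0, -3.141]
contact_force: [2.0, 1.5, 0.4]
opening: 0.179
grasp_force: 25.5
```

```bash
python3 est.py ctl -0.42 0.05 6; cp st.json st_prev.json; cp st_next.json st.json
```

```text
L -0.35 445 [276.2 317.7] tip -0.1962 False [0, 0, 0, 0, 0, 0, 0, 0, 0, 0, 0, 0, 0, 0, 0, 0, 0, 0, 0, 0]
clock 22.45 theta -0.3500 phi_meas 0.307 phi_cmd 0.303 F [1.99 1.5  0.43]
pred -0.3536 innov 0.0035
x [-0.3532 -0.0392 -0.0153] thb 0.036 sd [0.0046 0.0162 0.0033]
phi [0.303 0.316 0.313 0.314 0.315 0.317 0.319] end pred [-0.376 -0.041] ref -0.365
[[0, -0.002, -0.0006, 0, 0, 0, -1], [0, 0.0005, 0.0002, 0, 0, 0, -1], [0, -0.0001, -0.0, 0, 0, 0, -1], [0, -0.0002, -0.0001, 0, 0, 0, -1], [0, -0.0003, -0.0001, 0, 0, 0, -1], [0, -0.0004, -0.0001, 0, 0, 0, -1]]
```

Request:
send_rows([
  [[0,-0.002,-0.0006,0,0,0,-1],[0,0.0005,0.0002,0,0,0,-1],[0,-0.0001,0,0,0,0,-1],[0,-0.0002,-0.0001,0,0,0,-1],[0,-0.0003,-0.0001,0,0,0,-1],[0,-0.0004,-0.0001,0,0,0,-1]],
])

```text
clock: 23.15
eef_pos: [539.7, 0.9, 310.3]
tcp_rot: [3.141, -0.0, -3.141]
contact_force: [1.7, 3.5, -1.1]
opening: 0.176
grasp_force: 25.3
```

```bash
python3 est.py ctl -0.42 0.05 5; cp st.json st_prev.json; cp st_next.json st.json
```

```text
L -0.3714 443 [276.3 319.1] tip -0.1964 False [0, 0, 0, 0, 0, 0, 0, 0, 0, 0, 0, 0, 0, 0, 0, 0, 0, 0, 0, 0]
clock 23.15 theta -0.3714 phi_meas 0.322 phi_cmd 0.319 F [ 1.7   3.51 -1.06]
pred -0.3773 innov 0.0059
x [-0.3739 -0.0308 -0.0145] thb 0.034 sd [0.0046 0.0162 0.0033]
phi [0.319 0.296 0.309 0.315 0.321 0.326] end pred [-0.395 -0.048] ref -0.390
[[0, 0.0037, 0.0012, 0, 0, 0, -1], [0, -0.0021, -0.0007, 0, 0, 0, -1], [0, -0.0009, -0.0003, 0, 0, 0, -1], [0, -0.001, -0.0003, 0, 0, 0, -1], [0, -0.0009, -0.0003, 0, 0, 0, -1]]
```

Request:
send_rows([
  [[0,0.001,0.0003,0,0,0,-1],[0,0.001,0.0003,0,0,0,-1],[0,0.001,0.0003,0,0,0,-1],[0,0.001,0.0003,0,0,0,-1],[0,0.001,0.0003,0,0,0,-1],[0,0.001,0.0003,0,0,0,-1]],
])

```text
clock: 23.85
eef_pos: [539.7, 6.7, 312.1]
tcp_rot: [-3.141, -0.0, -3.141]
contact_force: [2.6, 0.9, -4.5]
opening: 0.173
grasp_force: 25.1
```

```bash
python3 - <<'E'
import json
S=json.load(open("st_prev.json"));S.update(phi=.283,rows=[.283],lift=0);json.dump(S,open("st.json","w"))
E
python3 est.py ramp -0.385 0.7 10; cp st.json st_prev.json; cp st_next.json st.json
```

```text
L -0.3791 446 [276.4 319.7] tip -0.1967 False [0, 0, 0, 0, 0, 0, 0, 0, 0, 0, 0, 0, 0, 0, 0, 0, 0, 0, 0, 0]
clock 23.85 theta -0.3791 phi_meas 0.286 phi_cmd 0.283 F [ 2.56  0.87 -4.55]
x [-0.38    0.     -0.0024] thb 0.005 sd [0.0046 0.0162 0.0033]
phi [ 0.283  0.213  0.143  0.073  0.003 -0.067 -0.137 -0.207 -0.277 -0.347
 -0.385] end pred [-0.742 -1.032] ref -0.365
[[0, 0.0116, 0.0029, 0, 0, 0, -1], [0, 0.0118, 0.0021, 0, 0, 0, -1], [0, 0.0119, 0.0013, 0, 0, 0, -1], [0, 0.012, 0.0005, 0, 0, 0, -1], [0, 0.012, -0.0004, 0, 0, 0, -1], [0, 0.0119, -0.0012, 0, 0, 0, -1], [0, 0.0118, -0.002, 0, 0, 0, -1], [0, 0.0116, -0.0029, 0, 0, 0, -1], [0, 0.0114, -0.0037, 0, 0, 0, -1], [0, 0.0061, -0.0023, 0, 0, 0, -1]]
```

Request:
send_rows([
  [[0,0.0116,0.0029,0,0,0,-1],[0,0.0118,0.0021,0,0,0,-1],[0,0.0119,0.0013,0,0,0,-1],[0,0.012,0.0005,0,0,0,-1],[0,0.012,-0.0004,0,0,0,-1],[0,0.0119,-0.0012,0,0,0,-1],[0,0.0118,-0.002,0,0,0,-1],[0,0.0116,-0.0029,0,0,0,-1],[0,0.0114,-0.0037,0,0,0,-1],[0,0.0061,-0.0023,0,0,0,-1]],
])

```text
clock: 24.95
eef_pos: [539.4, 119.9, 305.8]
tcp_rot: [-3.141, -0.001, -3.141]
contact_force: [-3.1, -2.2, 0.5]
opening: 0.175
grasp_force: 25.1
```

Request:
send_rows([
  [[0,0,0,0,0,0,-1],[0,0,0,0,0,0,-1],[0,0,0,0,0,0,-0.5],[0,0,0,0,0,0,-0.3],[0,0,0,0,0,0,0],[0,0,0,0,0,0,0.5],[0,0,0,0,0,0,1],[0,0,0,0,0,0,1],[0,0,0,0,0,0,1],[0,0,0,0,0,0,1]],
])

```text
clock: 25.95
eef_pos: [539.7, 118.8, 306.5]
tcp_rot: [3.142, -0.0, -3.141]
contact_force: [-0.2, 0.4, 0.0]
opening: 0.999
grasp_force: 0.0
```

Open and free; go straight up, then check.

Request:
send_rows([
  [[0,0,0.008,0,0,0,1],[0,0,0.012,0,0,0,1],[0,0,0.015,0,0,0,1],[0,0,0.015,0,0,0,1],[0,0,0.015,0,0,0,1],[0,0,0.015,0,0,0,1],[0,0,0.015,0,0,0,1],[0,0,0.01,0,0,0,1],[0,0,0,0,0,0,1],[0,0,0,0,0,0,1]],
])

```text
clock: 26.95
eef_pos: [539.7, 118.8, 411.5]
tcp_rot: [3.142, 0.0, -3.141]
contact_force: [0.1, -0.1, -0.3]
opening: 1.0
grasp_force: 0.0
```

```bash
python3 - <<'E'
from h import *
t=grab_frame("top");s=grab_frame("side");LAST[0]=-.38
print(beam(t,s));print(cent(t["img"],(310,158,330,176),45,90,60),cent(s["img"],(322,203,332,219),105,125,60))
print(sense()["contact_force"],sense()["clock"])
cv2.imwrite("pics/side_end.png",s["img"][:,:,::-1])
E
```

```text
L s [276.4 319.7] 446 -0.3793 | L t [237.6 205.5] 278 nan | R s [267.3 182.6] 275 -0.3832 | R t [376.8 189.6] 342 nan | 
-0.37872154757597515
(array([319.73333333, 168.02222222]), np.int32(90)) (array([326.69565217, 210.13043478]), np.int32(23))
[-1.19192348 -0.20353953 -0.52572805] 27.05
```

View pics/side_end.png

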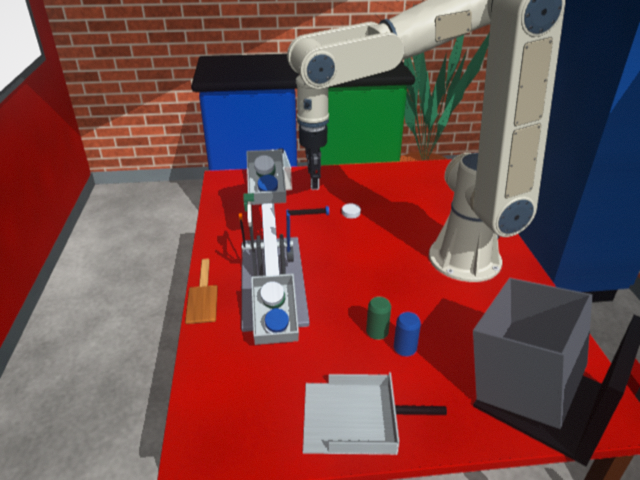

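The beam is back on its starting stop: the near blue disc is at (276.4, 319.7), as at the start. The knob is at (327, 210), the gripper is clear above it, and the bystanders have not moved.

```bash
python3 -c "
from rig import *
print(sign_off())"
```

```text
the job is handed in; nothing more can be done
None
```

The job is done and handed in: by the camera readings the pointer stayed within the tab for about 8 s, then the beam was eased back onto its starting stop at about 0.03 rad/s and the lever let go, finishing at about 27 s.

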